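# Open the gauged air line at the repair bench

## Robot

A 7-joint arm with a two-finger parallel gripper is mounted at the origin on the work surface. World frame = base frame: x ahead of the robot, y to its left, z up, the work surface at z = 0. Lengths are in m, angles in rad, forces in N, time in s.
With the tool pointing down it reaches from about 0.425 to 1.025 m from the base axis. Payload 9.4 kg.
Tool frame: the origin (TCP) lies at the very end of the fingers, on their centre line; the grasp point (between the pads) lies 19 mm behind it; z points along the fingers, y is the line along which they close (so a half turn about z gives the same grasp; the last joint's range is limited). The gripper opens to 93 mm and grips with 3 to 60 N. Pads are 15 mm wide; open, the fingers measure 128 mm over their backs; the gripper's body (75 mm by 188 mm) begins 65 mm behind the grasp point.
Start: joints at [-0.077, 0.599, -0.003, 1.599, 0.002, 0.943, -0.08], TCP at [0.725, -0, 0.19] pointing down, gripper open.
Joint ranges: [-2.57, 2.57], [-0.35, 1.97], [-1.29, 1.29], [0.11, 2.56], [-1.05, 4.19], [0.11, 1.86], [-2.63, 2.63]. Speed limits (rad/s): [2.22, 2.22, 3.01, 3.01, 3.14, 3.14, 3.14].

## Interface

Orientations are given as a unit quaternion [w, x, y, z].
In Python, from rig import ctrl, eyes gives the robot as it stands. The module is installed in compiled form; this text tells all that it offers.
- The arm moves only by the tool apply_moves, never from a script. Its argument "series" is a list that holds one entry, the list of rows, each a list of 7 numbers: the turn, a rotation vector about the tool's x, y, z in degrees, then the shift along the tool's x, y, z in cm, then the closure, from 0 (fully open) to 1 (shut). A call has 1 to 12 rows; each row shifts and turns the commanded pose from where the row before left it, along the tool's axes as they then stand; what a row does not reach is not made up. A row lasts 1/8 s, in which the tool goes at most 62.5 mm and 10.7 degrees, less where a joint would pass 70% of its speed; a pose out of reach is approached as far as the arm can. A call with a gripper value outside its range is refused whole. The fingers move at their own pace and stop on an object; the grip force is fixed at half the most. Time passes only in rows, so rows that do not move let the fingers close. It gives the time, the measured TCP pose, the force, the opening and the grip force at its end, in the units of the state.
- ctrl.state(): the state, without advancing time (a new reading comes with each control period).
- eyes.snapshot(name): name is "scene" or "side" or "wrist"; returns a dict with "color" (480x640x3 uint8, blue, green, red), "mtx" (3x3 intrinsics, pixels), "dist" ([k1, k2, p1, p2, k3] as OpenCV has them; the pictures are not rectified), "rvec" (rotation vector, rad) and "tvec" (3), from world to camera coordinates, as OpenCV has them; the wrist camera has in their place "mount" (4x4, takes a point from camera to tool coordinates, whose origin is the TCP and whose axes are the flange's). Camera axes: x right, y down, z forward; pixel columns grow to the right and rows downward; lengths in m; the calibration is good to about 2 mm. A picture is of the moment at which its call begins: read the wrist's pose just before it. There is no depth.
- ctrl.finish_job(): hands the job in; it is judged then, once.
The state is a dict: "t": time; "joint_pos": joint angles; "dq": joint speeds; "joint_torque": joint torques, N m; "position": TCP position; "tool_rot": TCP orientation; "wrist_force": force on the tool from outside, world axes, zero at the start; "torque": the same for the moment, N m; "finger_gap": finger opening in m; "gripper_force": force on a finger pad.
Only numpy, scipy, OpenCV 4.12 (cv2) and the standard library are available. Lean on these libraries where they do the work, as an engineer would, in place of code of your own. Each camera call takes 0.05 s, during which the arm holds its last target. There are 200 camera calls.

## Task

Two compressed-air lines with lever ball valves stand on the repair bench. Open the one that carries the round pressure gauge: swing its lever from across the pipe round to its stop, so that it lies in line with the pipe, and let go. Leave the lever of the other line, the one without a gauge, as you find it.

Things in the scene. Friction and masses are not known exactly. Their poses are not given: they have to be found in the camera images.
- gauge_line: The air line to open, fixed: base plate 270 x 80 mm, steel pipe 21 mm thick along its x at height 55 mm, black clamps up to 68 mm, brass valve mid-way. Origin on the bench under the valve stem, about which the lever turns; x along the pipe from gauge to outlet; z up. The gauge, a disc 54 mm across with white dial facing up, is at x = -85 mm, top at 110 mm; the rest but the lever is under 86 mm.
- gauge_lever (a joint): Angle of that line's lever, rad. 0: shut, across the pipe, pointing to the line's -y. It grows counter-clockwise seen from above to 1.571: open, along the pipe, pointing to the line's +x, away from the gauge. Hard stops at both ends. Starts between 0 and 0.4. Dry friction of about 0.3 N m (4 N at the grip); it stays where it is left.
- gauge_lever_grip (a point): Point at the middle of the thickness of that lever's black plastic sleeve, 85 mm from the stem axis, 104 mm above the bench. The sleeve is 64 mm long (57 to 121 mm from the axis), 20 mm wide, 12 mm thick (height 98 to 110 mm), with free space under it: 30 mm to the clamp and 32 mm to the pipe when open, 90 mm to the base plate.
- plain_lever_grip (a point): The same point on the equal lever of the other line, which has a small brass plug in place of the gauge. That lever starts at any angle and must stay as it is. The two lines stand about 0.3 to 0.46 m apart, either side of the robot's forward axis; either may be the left one.

How it is judged:
By the outcome, as a careful person would: the job done as asked, in the order asked, and still so for the second after the job is handed in, with the robot touching nothing.
It also fails if it takes over 35 s, if anything falls off the work surface, if the arm or the gripper's body presses on something with over 40 N, if the wrist force passes 120 N, or if a joint passes its speed limit or range.

## Working session

There is one attempt and no reset: what is moved stays moved. The work goes in short steps, Python scripts to look and compute and a tool call to move; the robot and the scene stay as the last step left them, time stands still between calls to the robot, and variables do not carry over. Pictures are saved under pics/ and viewed, at most 10 in all, crops included, and the job is handed in when it is done.

Besides the shell and the picture viewer there is one more tool, called after "Emit:" in YAML: its name, and indented under it one key for each argument. apply_moves: Moves the arm, as the interface text tells. Its arguments: {"type":"object","properties":{"series":{"type":"array"}},"required":["series"]}

```bash
mkdir -p pics
cat > h.py <<'E'
import numpy as np, cv2
from rig import ctrl, eyes
def snap(n,f):
    s=ctrl.state(); d=eyes.snapshot(n); cv2.imwrite(f'pics/{f}.png',d['color'])
    np.savez(f'pics/{f}.npz',**{k:np.array(v,float) for k,v in d.items() if k!='color'},pos=s['position'],q=s['tool_rot'])
def ray(f,px):
    d=np.load(f'pics/{f}.npz')
    u=cv2.undistortPoints(np.array([[px]],float),d['mtx'],d['dist'])[0,0]; v=np.array([*u,1])
    if 'rvec' in d:
        R=cv2.Rodrigues(d['rvec'])[0]; return -R.T@d['tvec'].ravel(), R.T@v
    from scipy.spatial.transform import Rotation as Ro
    T=np.eye(4);w,x,y,z=d['q'];T[:3,:3]=Ro.from_quat([x,y,z,w]).as_matrix();T[:3,3]=d['pos'];T=T@d['mount']
    return T[:3,3],T[:3,:3]@v
def atz(f,px,z):
    c,v=ray(f,px); return c+v*(z-c[2])/v[2]
def tri(*o):
    A=0;b=0;L=[]
    for f,p in o:
        c,v=ray(f,p);v=v/np.linalg.norm(v);P=np.eye(3)-np.outer(v,v);A=A+P;b=b+P@c;L.append((P,c))
    X=np.linalg.solve(A,b); return X,[np.linalg.norm(P@(X-c))*1e3 for P,c in L]
E
python3 -c "
from h import *
for n in('scene','side','wrist'): snap(n,n+'0')
print(ctrl.state())
print(np.load('pics/wrist0.npz')['mount'].round(3))
a=cv2.imread('pics/scene0.png')"
```

```text
{'t': 0.15, 'joint_pos': array([-0.07669562,  0.59997933, -0.00253155,  1.59993421,  0.00179509,
        0.94289361, -0.07978743]), 'dq': array([-0.00050476, -0.00143079,  0.00035192, -0.00167853,  0.00138479,
        0.00239947,  0.00128742]), 'joint_torque': array([ 4.23705205e-03, -7.65584278e+01,  1.49971146e+00, -2.52563953e+01,
       -5.22377843e-02,  1.48844108e-02,  9.41959070e-05]), 'position': array([ 7.24602854e-01, -2.10795394e-05,  1.89535349e-01]), 'tool_rot': array([-3.84673496e-04,  7.07087602e-01,  7.07125700e-01, -4.68553979e-04]), 'wrist_force': array([ 0.550463 ,  0.0316973, -1.2912468]), 'torque': array([ 0.0715607 , -0.02281277, -0.00696009]), 'gripper_force': 0.0, 'finger_gap': 0.09324375895210371}
[[ 0.    -0.969 -0.247  0.068]
 [ 1.    -0.     0.001 -0.001]
 [-0.001 -0.247  0.969 -0.194]
 [ 0.     0.     0.     1.   ]]
```

View pics/scene0.png

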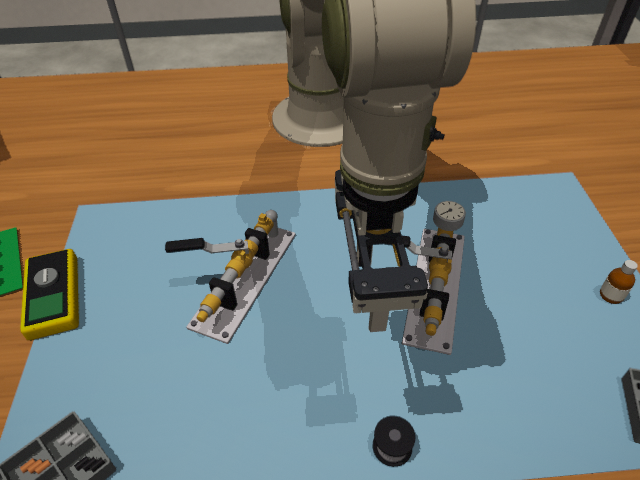

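View pics/side0.png

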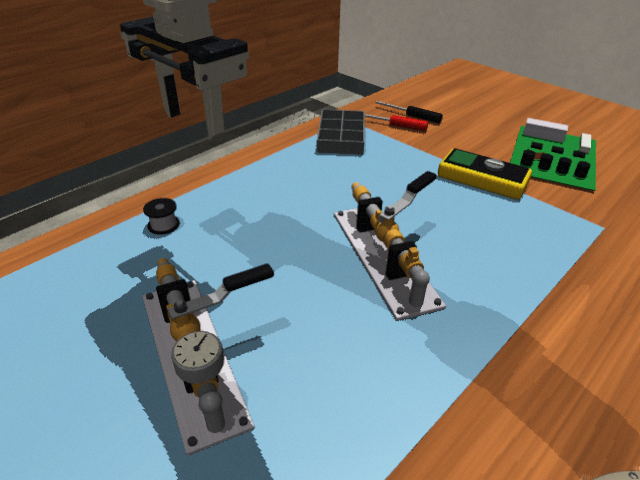

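The scene view shows the gauge line at image right (robot's left): gauge dial at (450,212), outlet tip at (432,328). The side view shows its dial at (198,350), its sleeve from (224,283) to (272,271), and its outlet tip at (163,264). The plain line is the other one, on the robot's right.

```bash
python3 -c "
from h import *
print('gauge',tri(('scene0',(450,212)),('side0',(198,349))))
print('outlet',tri(('scene0',(431,329)),('side0',(163,264))))
print('sleeve',atz('side0',(226,283),.106),atz('side0',(271,271),.106),atz('side0',(249,277),.104))
print('plain sleeve',tri(('scene0',(185,245)),('side0',(422,185))))
for p in [(430,217),(460,234),(407,342),(450,350)]: print(atz('scene0',p,.006))
for p in [(150,296),(180,290),(192,441),(243,423)]: print(atz('side0',p,.006))
"
```

```text
gauge (array([0.47541278, 0.1858954 , 0.1066877 ]), [np.float64(0.2960362488981908), np.float64(0.2960362488982629)])
outlet (array([0.67811329, 0.11273446, 0.05584385]), [np.float64(0.9374613572296892), np.float64(0.9374613572297101)])
sleeve [0.5369698  0.10144986 0.106     ] [0.51468852 0.04738902 0.106     ] [0.52732903 0.07308186 0.104     ]
plain sleeve (array([ 0.50444485, -0.27010392,  0.10024477]), [np.float64(1.3865147573989853), np.float64(1.3865147573990564)])
[0.38368182 0.18689035 0.006     ]
[0.43602719 0.23356636 0.006     ]
[0.66655738 0.08215316 0.006     ]
[0.68773886 0.14759705 0.006     ]
[0.68528717 0.14203509 0.006     ]
[0.66492408 0.10315651 0.006     ]
[0.44915679 0.22910595 0.006     ]
[0.4264527  0.17411845 0.006     ]
```

View pics/wrist0.png

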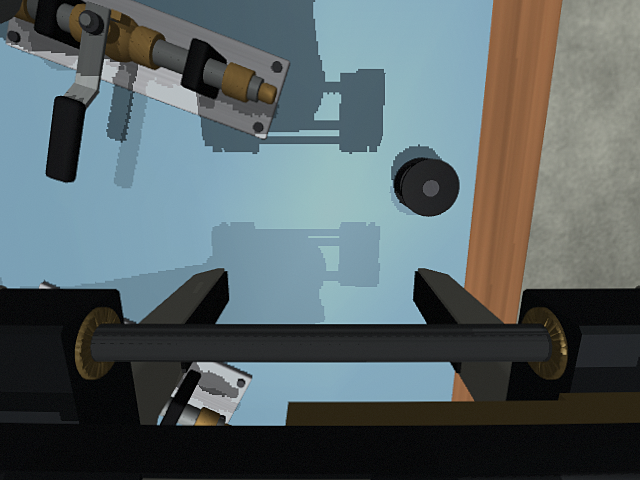

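The wrist view shows the gauge line at top left: stem nut at (92,20), sleeve from about (67,98) to (60,181).

```bash
python3 -c "
from h import *
print('sleeve mid',tri(('wrist0',(65,139)),('side0',(249,277))))
print('inner',tri(('wrist0',(69,98)),('side0',(225,283))))
print('outer',tri(('wrist0',(60,181)),('side0',(272,270))))
print('outlet tip',tri(('wrist0',(277,92)),('scene0',(431,329)),('side0',(163,264))))
S=atz('wrist0',(92,20),.086);print('stem',S, tri(('wrist0',(92,20)),('scene0',(441,257))))
print('mid at .104',atz('wrist0',(65,139),.109))
g=tri(('scene0',(450,212)),('side0',(198,349)))[0]
x=tri(('wrist0',(277,92)),('scene0',(431,329)),('side0',(163,264)))[0]
d=(x-g)[:2];d/=np.linalg.norm(d);print('yaw',np.degrees(np.arctan2(d[1],d[0])),'stem2',g[:2]+.085*d)
for p,q in [((289,62),(0,0)),]: pass
a=atz('wrist0',(277,67),.006);b=atz('wrist0',(258,127),.006);c=atz('wrist0',(14,37),.006);print(a,b,c,np.degrees(np.arctan2(*(b-c)[[1,0]])))
"
```

```text
sleeve mid (array([0.52729931, 0.07311039, 0.10403446]), [np.float64(0.0063837317254954035), np.float64(0.0063837317254189785)])
inner (array([0.5372278 , 0.10259409, 0.10663245]), [np.float64(0.09333918748890851), np.float64(0.09333918748897528)])
outer (array([0.51765617, 0.04195245, 0.10312765]), [np.float64(1.1332269401936306), np.float64(1.1332269401937105)])
outlet tip (array([0.68175309, 0.11231695, 0.05529897]), [np.float64(4.329553647784988), np.float64(3.763383912600577), np.float64(1.791877518552976)])
stem [0.55017224 0.16097939 0.086     ] (array([0.52893437, 0.16901865, 0.05026716]), [np.float64(3.074963916160625), np.float64(3.0749639161606095)])
mid at .104 [0.53079758 0.07302509 0.109     ]
yaw -19.625618949842316 stem2 [0.55547491 0.15734622]
[0.6810207  0.14262782 0.006     ] [0.65997746 0.08586753 0.006     ] [0.42341459 0.17220736 0.006     ] -20.050881677626528
```

Emit:
apply_moves:
  series:
    - [[0,0,8.8,0,0,0,1],[0,0,8.8,0,0,0,1],[0,0,0,0.2,-4,0,1],[0,0,0,0.2,-4,0,1],[0,0,0,0.2,-4,0,1],[0,0,0,0.2,-4,0,1],[0,0,0,0.2,-4,0,1],[0,0,0,0.2,-4,0,1],[0,0,0,0.2,-1,0,1],[0,0,0,0,0,0,1],[0,0,0,0,0,0,1]]

```text
t: 1.52
position: [0.4922, 0.0886, 0.1903]
tool_rot: [0.0, 0.807, 0.59, 0.0]
wrist_force: [0.8, -0.3, -0.8]
finger_gap: 0.0006
gripper_force: 0.0
```

```bash
python3 -c "
from h import *
snap('wrist','wrist1');snap('side','side1')
a=cv2.imread('pics/wrist1.png');b=cv2.imread('pics/side1.png')
cv2.imwrite('pics/m1.png',cv2.resize(np.hstack([a,b]),(800,300)))
s=ctrl.state();print(s['position'],s['finger_gap'],s['t'])"
```

```text
[0.49193099 0.08847108 0.19007035] 0.00037907224157529345 1.625
```

View pics/wrist1.png

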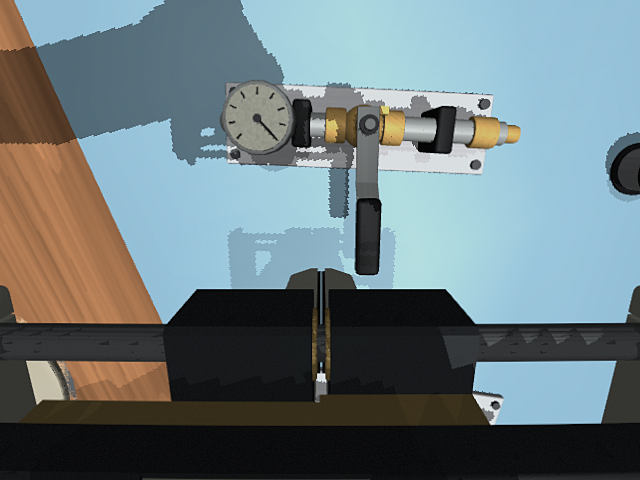

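The close view shows the stem nut at (369,122), the sleeve from (369,199) to (367,273), the gauge at (257,118), and the closed fingers to the left of the sleeve.

```bash
python3 -c "
from h import *
print('stem',atz('wrist1',(369,122),.086), tri(('wrist0',(92,20)),('wrist1',(369,122))))
i=atz('wrist1',(369,199),.11);o=atz('wrist1',(367,273),.11);print(i,o,np.degrees(np.arctan2(*(o-i)[[1,0]])))
print(tri(('wrist0',(65,139)),('wrist1',(368,236)),('side0',(249,277))))
print('gauge',atz('wrist1',(257,118),.11),'tip',tri(('wrist1',(519,133)),('wrist0',(276,92))))
"
```

```text
stem [0.55518482 0.15878827 0.086     ] (array([0.55420951, 0.15873475, 0.09295261]), [np.float64(0.0773940506837547), np.float64(0.07739405068378102)])
[0.53611374 0.10311243 0.11      ] [0.51798662 0.04472327 0.11      ] -107.2471434626232
(array([0.52744138, 0.07306084, 0.10405955]), [np.float64(0.11258137585921388), np.float64(0.1828478896482743), np.float64(0.12366144702401972)])
gauge [0.47368284 0.18613725 0.11      ] tip (array([0.68511087, 0.11125685, 0.05812805]), [np.float64(1.1793971212382006), np.float64(1.1793971212382615)])
```

Emit:
apply_moves:
  series:
    - [[0,0,0,0,0,3.3,1],[0,0,0,0,0,3.3,1],[0,0,0,0,0,3.3,1],[0,0,0,0,0,0,1],[0,0,0,0,0.8,0,1],[0,0,0,0,0,0,1],[0,0,-8,-0.3,1.2,0,1],[0,0,-8,-0.3,1.2,0,1],[0,0,0,0,0,0,1]]

```text
t: 2.75
position: [0.5216, 0.0747, 0.0922]
tool_rot: [0.001, 0.718, 0.696, 0.001]
wrist_force: [-0.6, -0.3, -0.7]
finger_gap: 0.0005
gripper_force: 0.0
```

```bash
cat > st.py <<'E'
from h import *
s=ctrl.state();p=s['position'];w,x,y,z=s['tool_rot']
from scipy.spatial.transform import Rotation as Ro
R=Ro.from_quat([x,y,z,w]).as_matrix();d=R.T@(np.array([.5542,.1585,p[2]])-p)
print(s['t'],p.round(4),'stem in tool mm',(d*1e3).round(1),'lever dir',np.degrees(np.arctan2(-R[1,0],-R[0,0])).round(2),s['wrist_force'].round(1))
E
python3 st.py
```

```text
2.75 [0.5216 0.0747 0.0922] stem in tool mm [84.8 30.   0.1] lever dir -91.73 [-0.6 -0.3 -0.7]
```

Emit:
apply_moves:
  series:
    - [[0,0,-8,-0.3,1.4,0,1],[0,0,-8,-0.3,1.3,0,1],[0,0,-8,-0.3,1.2,0,1],[0,0,-8,-0.3,1.2,0,1],[0,0,0,0,0,0,1]]

```text
t: 3.38
position: [0.5725, 0.0723, 0.0916]
tool_rot: [0.0, 0.499, 0.867, 0.0]
wrist_force: [-1.1, 0.0, -0.9]
finger_gap: 0.0003
gripper_force: 0.0
```

```bash
python3 st.py; python3 -c "
from h import *
snap('wrist','wrist2')"
```

```text
3.375 [0.5725 0.0723 0.0916] stem in tool mm [83.7 27.5  0. ] lever dir -59.82 [-1.1  0.  -0.9]
```

View pics/wrist2.png

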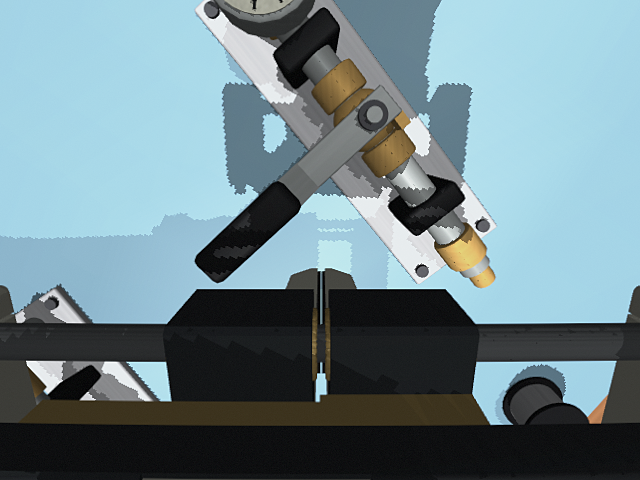

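The wrist view shows the lever still at its starting angle (stem (374,114), sleeve end (205,270)), while the fingers at (320,275) are already past it. I'll check from outside before going on.

```bash
python3 -c "
from h import *
snap('side','side2');snap('scene','scene2')
a=cv2.imread('pics/side2.png')[180:420,80:400];b=cv2.imread('pics/scene2.png')[160:400,300:620]
cv2.imwrite('pics/m2.png',cv2.resize(np.vstack([a,b]),(800,1200))[:]);cv2.imwrite('pics/m2.png',cv2.resize(np.hstack([a,b]),(800,300),interpolation=cv2.INTER_CUBIC))
print('lever', tri(('wrist2',(205+5,262)),('side2',(271,271))), atz('wrist2',(292,190),.11),atz('wrist2',(208,270),.11))
s=ctrl.state();print(s['position'])
for c in('side2','scene2'):
  d=np.load(f'pics/{c}.npz');print(cv2.projectPoints(s['position'][None],d['rvec'],d['tvec'],d['mtx'],d['dist'])[0].ravel())
"
```

```text
lever (array([0.51655768, 0.04685905, 0.10367622]), [np.float64(0.9283507474347151), np.float64(0.9283507474346794)]) [0.53634621 0.10514292 0.11      ] [0.51853741 0.0462052  0.11      ]
[0.57134362 0.07204992 0.09138233]
[229.13378256 267.46583859]
[394.76562628 263.95636518]
```

View pics/m2.png

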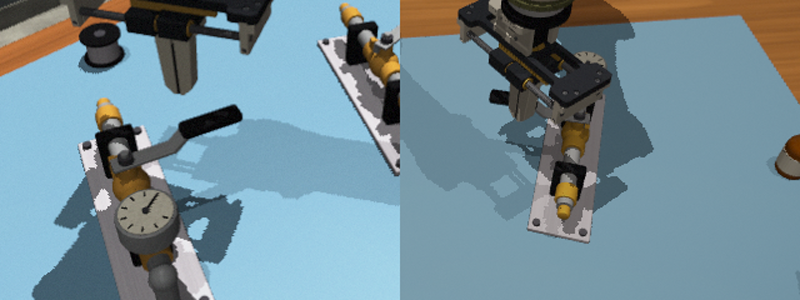

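In the side crop the fingertips (about (180,93), full image (224,254)) stand higher than the reported TCP would project. The closed fingers seem to end short of it.

```bash
python3 -c "
from h import *
print(tri(('side2',(224,254)),('scene2',(396,257))))
a=cv2.imread('pics/side2.png')[190:290,160:300];b=cv2.imread('pics/scene2.png')[190:290,330:470]
cv2.imwrite('pics/m3.png',cv2.resize(np.hstack([a,b]),None,fx=2.85,fy=2.85,interpolation=cv2.INTER_CUBIC))
"; python3 st.py
```

```text
(array([0.57589208, 0.07254027, 0.11279745]), [np.float64(1.4189991967009117), np.float64(1.4189991967007989)])
3.525 [0.5713 0.072  0.0914] stem in tool mm [83.3 28.7 -0. ] lever dir -59.81 [ 1. -0.  1.]
```

View pics/m3.png

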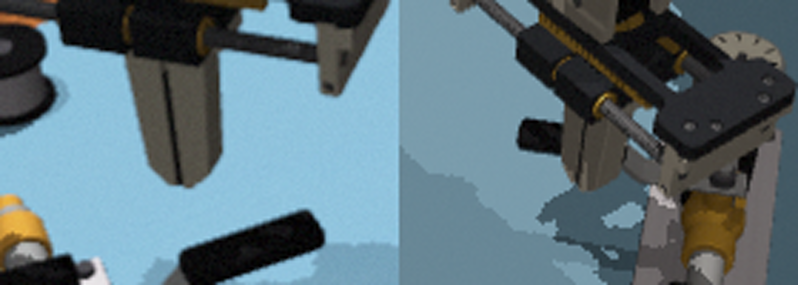

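Emit:
apply_moves:
  series:
    - [[0,0,0,0,0,-3,1],[0,0,8,0.5,-1.2,0,1],[0,0,8,0.5,-1.2,0,1],[0,0,8,0.5,-1.2,0,1],[0,0,8,0.4,-1.2,0,1],[0,0,8,0.4,-1.2,0,1],[0,0,8,0.4,-1.2,0,1],[0,0,0,0,-1,0,1],[0,0,0,0,0,0,1]]

```text
t: 4.65
position: [0.4877, 0.0884, 0.1214]
tool_rot: [-0.0, 0.806, 0.592, -0.0]
wrist_force: [0.5, 0.2, -0.1]
finger_gap: 0.0004
gripper_force: 0.0
```

```bash
python3 st.py
```

```text
4.65 [0.4877 0.0884 0.1214] stem in tool mm [86.8 42.5 -0. ] lever dir -107.43 [ 0.5  0.2 -0.1]
```

Emit:
apply_moves:
  series:
    - [[0,0,0,0,0,2,1],[0,0,0,0,0,2,1],[0,0,0,0,0,1.8,1],[0,0,0,0,0,0,1]]

```text
t: 5.15
position: [0.4882, 0.0876, 0.0623]
tool_rot: [-0.0, 0.807, 0.591, -0.001]
wrist_force: [-0.8, -0.5, 0.3]
finger_gap: 0.0009
gripper_force: 0.0
```

```bash
python3 st.py; python3 -c "
from h import *
snap('side','side3');snap('scene','scene3')
a=cv2.imread('pics/side3.png')[200:340,140:340];b=cv2.imread('pics/scene3.png')[160:300,310:510]
cv2.imwrite('pics/m4.png',cv2.resize(np.hstack([a,b]),None,fx=2,fy=2,interpolation=cv2.INTER_CUBIC))
"
```

```text
5.15 [0.4882 0.0876 0.0623] stem in tool mm [87.5 41.6 -0.2] lever dir -107.56 [-0.8 -0.5  0.3]
```

View pics/m4.png

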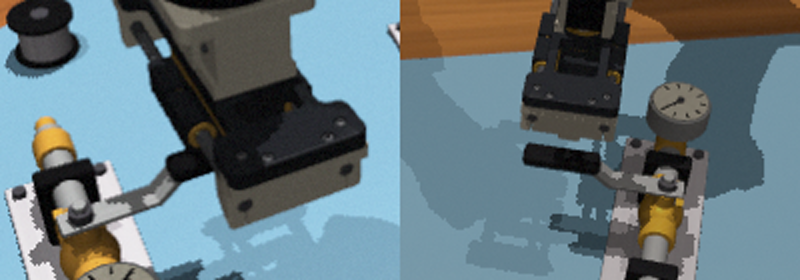

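Emit:
apply_moves:
  series:
    - [[0,0,0,0,1.2,0,1],[0,0,-6,-0.3,0.9,0,1],[0,0,-6,-0.3,1.1,0,1],[0,0,-6,-0.2,0.9,0,1],[0,0,0,0,0,0,1]]

```text
t: 5.88
position: [0.5278, 0.0704, 0.0638]
tool_rot: [0.0, 0.705, 0.709, 0.001]
wrist_force: [0.4, -0.1, 0.2]
finger_gap: -0.0
gripper_force: 0.0
```

```bash
python3 st.py; python3 -c "
from h import *
snap('side','side4');snap('wrist','wrist4')
a=cv2.imread('pics/side4.png')[180:420,100:400];b=cv2.imread('pics/wrist4.png')[0:384,80:560]
cv2.imwrite('pics/m5.png',np.hstack([cv2.resize(a,(400,320)),cv2.resize(b,(400,320))]))
"
```

```text
5.875 [0.5278 0.0704 0.0638] stem in tool mm [87.9 26.8  0.1] lever dir -89.69 [ 0.4 -0.1  0.2]
```

View pics/m5.png

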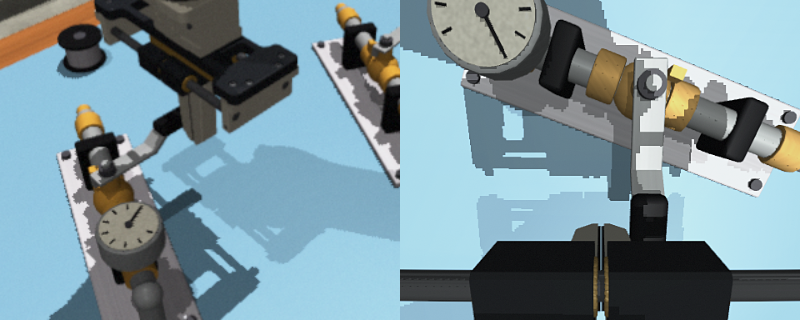

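The wrist view shows the lever now swinging with the fingers: it is vertical in the image, with the finger against its left side. I'll continue the arc.

Emit:
apply_moves:
  series:
    - [[0,0,-7,-0.3,1.1,0,1],[0,0,-7,-0.2,1.1,0,1],[0,0,-7,-0.3,1.1,0,1],[0,0,-7,-0.2,1.1,0,1],[0,0,-7,-0.3,1.1,0,1],[0,0,-7,-0.2,1.1,0,1],[0,0,-7,-0.3,1.1,0,1],[0,0,-7,-0.2,1.1,0,1],[0,0,0,0,0,0,1]]

```text
t: 7.1
position: [0.6115, 0.0889, 0.0632]
tool_rot: [0.0, 0.29, 0.957, 0.0]
wrist_force: [0.4, 0.3, 0.6]
finger_gap: 0.0005
gripper_force: 0.0
```

```bash
python3 st.py
```

```text
7.1 [0.6115 0.0889 0.0632] stem in tool mm [86.3 26.  -0. ] lever dir -33.73 [0.4 0.3 0.6]
```

Emit:
apply_moves:
  series:
    - [[0,0,-7,-0.2,1.1,0,1],[0,0,-6,-0.2,0.9,0,1],[0,0,0,0,0,0,1]]

```text
t: 7.48
position: [0.6247, 0.1041, 0.0631]
tool_rot: [0.0, 0.181, 0.984, 0.0]
wrist_force: [0.2, -0.4, -0.1]
finger_gap: 0.0004
gripper_force: 0.2
```

```bash
python3 st.py
```

```text
7.475 [0.6247 0.1041 0.0631] stem in tool mm [85.2 25.8  0. ] lever dir -20.81 [ 0.2 -0.4 -0.1]
```

Emit:
apply_moves:
  series:
    - [[0,0,0,0,0.1,0,1],[0,0,0,0,0.1,0,1]]

```text
t: 7.72
position: [0.6249, 0.1049, 0.0632]
tool_rot: [-0.0, 0.18, 0.984, -0.001]
wrist_force: [-0.7, -7.4, 0.4]
finger_gap: 0.0004
gripper_force: 3.6
```

Emit:
apply_moves:
  series:
    - [[0,0,0,0,0.1,0,1],[0,0,0,0,0.1,0,1]]

```text
t: 7.98
position: [0.6249, 0.1048, 0.0631]
tool_rot: [-0.001, 0.18, 0.984, -0.002]
wrist_force: [-3.9, -10.2, 5.3]
finger_gap: 0.0005
gripper_force: 5.9
```

```bash
python3 st.py
```

```text
7.975 [0.6249 0.1048 0.0631] stem in tool mm [85.2 25.1 -0.1] lever dir -20.77 [ -3.9 -10.2   5.3]
```

Emit:
apply_moves:
  series:
    - [[0,0,0,0,0.1,0,1],[0,0,0,0,0.1,0,1],[0,0,0,0,0,0,1]]

```text
t: 8.35
position: [0.6249, 0.1048, 0.0631]
tool_rot: [-0.001, 0.181, 0.984, -0.004]
wrist_force: [-5.0, -13.9, 8.4]
finger_gap: 0.0002
gripper_force: 7.6
```

Emit:
apply_moves:
  series:
    - [[0,0,0,0,-1.5,0,1],[0,0,0,0,-1.5,0,1],[0,0,0,0,0,-4,1],[0,0,0,0,0,-4,1],[0,0,0,0,-3,0,1],[0,0,0,0,0,0,1],[0,0,0,0,0,0,1]]

```text
t: 9.22
position: [0.6057, 0.054, 0.1432]
tool_rot: [0.0, 0.179, 0.984, 0.0]
wrist_force: [0.7, 0.1, 0.6]
finger_gap: 0.0005
gripper_force: 0.0
```

```bash
python3 st.py; python3 -c "
from h import *
snap('side','side5');snap('wrist','wrist5')
a=cv2.imread('pics/side5.png')[120:460,100:480];b=cv2.imread('pics/wrist5.png')
cv2.imwrite('pics/m6.png',np.hstack([cv2.resize(a,(400,358)),cv2.resize(b,(400,358))]))
"
```

```text
9.225 [0.6057 0.054  0.1432] stem in tool mm [85.  79.7  0.1] lever dir -20.62 [0.7 0.1 0.6]
```

View pics/m6.png

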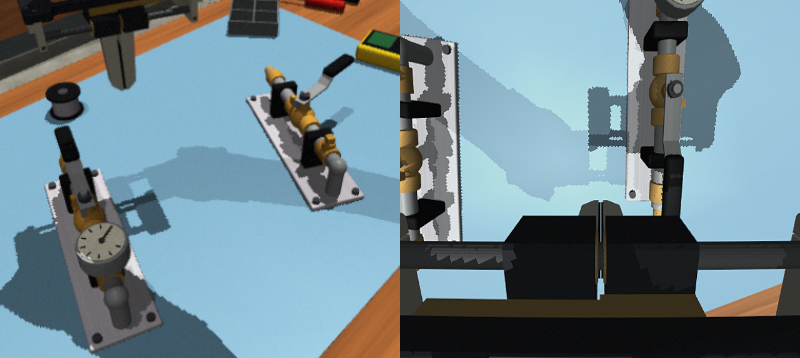

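The lever now lies over the pipe and the plain line is unchanged. I'll check the angle numerically.

```bash
python3 -c "
from h import *
s=atz('wrist5',(438,119),.0925);o=atz('wrist5',(437,262),.11);i=atz('wrist5',(439,212),.11)
print(s,i,o,np.degrees(np.arctan2(*(o-s)[[1,0]])),np.degrees(np.arctan2(*(o-i)[[1,0]])))
e=atz('side5',(100+64*.95,120+129*.95),.106);print(e,np.degrees(np.arctan2(e[1]-.1585,e[0]-.5542)))"
```

```text
[0.5529907  0.15653215 0.0925    ] [0.60819716 0.13551457 0.11      ] [0.64084388 0.12484721 0.11      ] -19.83223789000842 -18.094862525985715
[0.66284221 0.11617189 0.106     ] -21.286393238484177
```

Lever direction is about -20°, which matches the pipe (-19.5 to -20°). It was pressed against its stop and the fingers are now clear.

```bash
python3 -c "
from h import *
print(ctrl.finish_job())"
```

```text
the job is handed in; nothing more can be done
None
```

The gauge line's lever was pushed to its stop and lies in line with the pipe (about -20° for both), the arm is clear, the plain line's lever was not touched, and the job was handed in at about 9 s; the first push passed over the lever without contact because the fingertips sit about 20 mm higher than the reported TCP, so I redid it lower.

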